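# Caliper check of a radio battery pack

## Robot

A 6-joint arm with a two-finger parallel gripper is mounted at the origin on the work surface. World frame = base frame: x ahead of the robot, y to its left, z up, the work surface at z = 0. Lengths are in m, angles in rad, forces in N, time in s.
With the tool pointing down it reaches from about 0.15 to 0.775 m from the base axis. Payload 6.1 kg.
Tool frame: the origin (TCP) lies on the centre line of the jaws, within the pads' length; the fingertips stand 22 mm ahead of it and the grasp point (between the pads) lies 3 mm ahead of it (arm.tips_ahead is the distance from the TCP to the fingertips, in m); z points along the fingers, x is the direction in which the jaws open and shut, and the axes are right-handed (so a half turn about z gives the same grasp; the last joint's range is limited). The gripper opens to 85 mm and grips with 20 to 120 N. Pads are 22 mm wide; open, the fingers measure 114 mm over their backs; the gripper's body (76 mm by 85 mm) begins 54 mm behind the grasp point. The pads swing forward as they close: fully open they stand 13 mm farther back than shut.
Start: joints at [-1.259, 0.126, -0.04, 1.405, 0, 1.571], TCP at [0.161, -0.5, 0.253] pointing down, gripper open.
Joint ranges: [-2.72, 2.72], [-0.95, 1.95], [-1.27, 1.35], [-1.78, 2.02], [-1.46, 1.47], [-3.14, 3.14]. Speed limits (rad/s): [2.39, 2.39, 3.01, 3.14, 3.14, 3.14].

## Interface

Orientations are given as a 3x3 rotation matrix whose columns are the frame's x, y, z axes.
In Python, from workcell import arm, vision, ticket gives the robot as it stands.
- The arm moves only by the tool arm_command, never from a script. Its arguments are lists of equal length, an entry for each row: "rot": the turn, a rotation vector about the world's x, y, z in degrees, a list of three; "xyz": the shift along the world's x, y, z in cm, a list of three; "jaw": the opening, from -1 (shut) to 1 (fully open), so that 0 is half open. A call has 1 to 12 rows; each row shifts and turns the pose as measured when the row begins; what a row does not reach is not made up. A row lasts 1/8 s, in which the tool goes at most 62.5 mm and 10.7 degrees, less where a joint would pass 70% of its speed; a pose out of reach is approached as far as the arm can. A call is refused whole if a number of a shift passes 6.25 or a number of a turn 10.7, either way. A call with a gripper value outside its range is refused whole. The fingers move at their own pace and stop on an object; "force" is the grip in N (left out, the last holds). Time passes only in rows, so rows that do not move let the fingers close. It gives the time, the measured TCP pose, the force and the opening at its end, in the units of the state.
- arm.sense(): the state, without advancing time (a new reading comes with each control period).
- vision.read_camera(name): name is "scene" or "side" or "wrist"; returns a dict with "frame" (480x640x3 uint8, red, green, blue), "range_z" (480x640 float32, m along the optical axis (not along the pixel's ray), 0 where there is no reading), "fovy" (degrees; the focal length in pixels is half the picture's height over the tangent of half this angle, whatever the lens; pixels are square), "cx", "cy" (the principal point, pixels), "xyz" and "rotation" of the camera in the world. Camera axes: x right, y down, z forward; pixel columns grow to the right and rows downward; lengths in m; the calibration is good to about 2 mm. A picture is of the moment at which its call begins.
- ticket.job_done(): hands the job in, once; it reports no verdict.
The state is a dict: "time": time; "joint_positions": joint angles; "joint_vel": joint speeds; "effort": joint torques, N m; "position": TCP position; "orientation": TCP orientation; "wrist_force": force on the tool from outside, world axes, zero at the start; "ft_torque": the same for the moment, N m; "opening": finger opening in m.
Only numpy, scipy, OpenCV 4.12 (cv2) and the standard library are available. Lean on these libraries where they do the work, as an engineer would, in place of code of your own. Each camera call takes 0.05 s, during which the arm holds its last target. There are 200 camera calls.

## Task

Check the orange-banded radio battery for swelling: stand it on its long edge in the entry lane of the gauging stand, then slide it along the lane through the yellow swing gate and up to the caliper's beam between the open jaws, far enough in for the gate to fall shut behind it. Then gently close the caliper's sliding jaw until both jaws touch the battery, without tilting the jaw (its red thumb grip is there for that), and leave it so. Do not disturb the grey-banded battery or the drinks bottle.

Things in the scene. Friction and masses are not known exactly. Their poses are not given: they have to be found in the camera images.
- pack_center (a point): Centre (half-way up) of the battery pack to check: a black block with an orange band round its middle, loose, standing upright on its long edge: 38 mm thick (its x axis), 110 mm long (its y axis), 76 mm high (its z axis), 0.2 to 0.3 kg. Either way round is fine.
- spare_pack_center (a point): Centre of a second pack of the same size and pose but with a grey band: not to be used. The two may stand in each other's place.
- stand: Gauging stand fixed to the bench: dark grey plate 8 mm thick. Origin on the bench surface. Its y axis runs along the lane, from the entry through the gate to the caliper; its x axis along the caliper's beam, from fixed to sliding jaw. The steel beam lies across the lane's end: near face at stand y 100 mm, top 36 mm above the bench. Lane (y -205 to -80), gate (y -75), jaws (y 20 to 100) come before it.
- lane (a point): Where the underside of the pack's centre goes in the entry lane, on the plate (stand x -3, y -143, z 8 mm); axes as the stand's, pack's long side along y. Lane 48 mm wide between walls 125 mm long, 30 mm high above the bench; no walls past the gate. A pack held by its top passes with fingertips 46 mm or more above the bench, clear of walls, gate and jaws.
- bed (a point): Where the underside of the pack's centre comes when it has been slid home between the jaws, 2 mm short of the beam (stand x -3, y 43, z 8 mm). The gate can fall shut once the pack's centre is at stand y 24 mm or more.
- gate (a joint): Yellow swing gate: upright leaf 44 mm long, 10 to 32 mm above the bench, hinged at stand x -31, y -75 mm. 0 = shut across the lane; grows to 1.55 rad as it swings in the +y direction (with the pack). A weak spring (under 1 N at the tip) shuts it when nothing holds it.
- slide (a joint): Caliper's sliding jaw: value = gap between the two jaw faces in m (0 = jaws shut, to 0.095). It slides along the stand's x axis, closing towards -x. It stays where left; moving it takes about 4.5 N. With the pack clamped it reads about 0.038.
- jaw (a joint): Tilt (rad) of the sliding jaw's blade on its slide, 0 = parallel to the fixed jaw, positive when its free end lags outwards (+x). It has springy play (4 N m per rad about an upright pivot at stand y 105 mm): pushing the blade near its free end tilts it, pushing the thumb grip, over the beam, does not; pressing hard on the pack tilts it too.
- thumb_grip (a point): Red upright thumb grip on the slide, above the beam: 22 mm (stand x) by 24 mm (stand y), 46 to 95 mm above the bench. Point on its centre line 75 mm above the bench, 45 mm to +x of the sliding jaw's face. The flat slide under it reaches 19 mm to +x and 41 mm to -x of the point, top 46 mm above the bench. May be pinched or pushed.
- fixed_jaw: Steel fixed jaw of the caliper, on the stand's robot side: blade 14 mm thick (x), 80 mm long (y), top 44 mm above the bench; its face towards the sliding jaw is at stand x -30 mm. Origin at the blade's centre, axes as the stand's.
- jaw_blade: Steel blade of the sliding jaw, 14 mm thick, 85 mm long, 32 mm high; origin at its beam end, mid thickness, 28 mm above the bench (top 44 mm); it reaches along its -y axis.
- cola: Dark drinks bottle, 66 mm diameter, 210 mm high, loose, to the left of the stand; origin under its centre. A bystander.
- pack: The same orange-banded pack as a body; origin under its centre, axes as above.
Not all that is in view belongs to the job. What is shaped like the pack but green or white is not meant.

How it is judged:
On the way, in this order (a step that is already met when the one before it is completed fails the run):
1. the orange-banded pack stands in the entry lane, before the gate (y of pack_center in the frame of stand between -0.2 and -0.112 m and x of pack_center in the frame of stand between -0.015 and 0.009 m and z of pack_center in the frame of stand below 0.05 m and angle between pack_center's own z axis and vertical below 0.1 rad and angle between the y axis of pack_center and the y axis of stand, either way round below 0.2 rad), for 0.1 s.
2. the pack slides along the plate through the opened gate (y of pack_center in the frame of stand between -0.09 and -0.01 m and z of pack_center in the frame of stand below 0.05 m and angle between pack_center's own z axis and vertical below 0.1 rad and value of joint gate above 0.6 rad), for 0.05 s.
3. the pack is between the open jaws and the gate has fallen shut behind it (y of pack_center in the frame of stand between 0.02 and 0.06 m and z of pack_center in the frame of stand below 0.05 m and angle between pack_center's own z axis and vertical below 0.1 rad and value of joint gate below 0.1 rad and value of joint slide above 0.045 m), for 0.1 s.
At the end, for the whole second after the job is handed in: Pack upright and still between the jaws, centre at stand y 20 to 60 mm, square to the fixed jaw within 0.06 rad; both jaws touch it (over 0.2 N), gap under 42 mm, sliding jaw tilted under 0.05 rad, gate shut (under 0.1 rad) (y of pack_center in the frame of stand between 0.02 and 0.06 m and z of pack_center in the frame of stand below 0.05 m and angle between pack_center's own z axis and vertical below 0.1 rad and contact force between each of jaw_blade, fixed_jaw and pack above 0.2 N and angle between the y axis of pack_center and the y axis of fixed_jaw, either way round below 0.06 rad and value of joint slide below 0.042 m and value of joint jaw between -0.05 and 0.05 rad and value of joint gate below 0.1 rad and linear speed of pack below 0.01 m/s).
It fails at once if the sliding jaw is tilted by more than 0.08 rad (value of joint jaw above 0.08 rad or value of joint jaw below -0.08 rad).
It fails at once if the pack is squeezed against the fixed jaw with more than 30 N (contact force between fixed_jaw and pack above 30 N).
It fails at once if the grey-banded pack is moved by more than 30 mm (distance of spare_pack_center from where it was at the start of the episode above 0.03 m).
It fails at once if the drinks bottle is moved by more than 30 mm (distance of cola from where it was at the start of the episode above 0.03 m).
It also fails if it takes over 64 s, if anything falls off the work surface, if the arm or the gripper's body presses on something with over 40 N, if the wrist force passes 120 N, or if a joint passes its speed limit or range.

## Working session

There is one attempt and no reset: what is moved stays moved. The work goes in short steps, Python scripts to look and compute and a tool call to move; the robot and the scene stay as the last step left them, time stands still between calls to the robot, and variables do not carry over. Pictures are saved under pics/ and viewed, about 8 in all and at most 12, crops included, and the job is handed in when it is done.

Besides the shell and the picture viewer there is one more tool, called after ">>>" as name(argument=value, ...), one argument or row to a line, values as JSON. arm_command: Moves the arm, as the interface text tells. Its arguments: {"type":"object","properties":{"rot":{"type":"array","items":{"type":"array","items":{"type":"number"}}},"xyz":{"type":"array","items":{"type":"array","items":{"type":"number"}}},"jaw":{"type":"array","items":{"type":"number"}},"force":{"type":"number"}},"required":["rot","xyz","jaw"]}

```bash
mkdir -p pics
cat > h.py <<'E'
import numpy as np, cv2
from workcell import arm, vision, ticket
def cam(n):
    c=vision.read_camera(n); f=240/np.tan(np.radians(c['fovy'])/2)
    return c,f
def cloud(c,f):
    v,u=np.mgrid[0:480,0:640]; z=c['range_z']
    P=np.stack([(u-c['cx'])/f*z,(v-c['cy'])/f*z,z],-1)
    W=P@np.array(c['rotation']).T+np.array(c['xyz']); W[z==0]=np.nan
    return W
def save(n,im): cv2.imwrite('pics/'+n,cv2.cvtColor(im,cv2.COLOR_RGB2BGR))
E
python3 - <<'E'
from h import *
for n in ['scene','side','wrist']:
    c,f=cam(n); save(n+'0.png',c['frame']); np.savez(n+'0.npz',**{k:c[k] for k in c}); print(n,f,c['xyz'],np.round(c['rotation'],3).tolist())
print(arm.sense())
E
```

```text
scene 478.35157721533335 [1.4255665  0.12280726 0.88285185] [[-0.186, 0.673, -0.716], [0.983, 0.121, -0.141], [-0.008, -0.73, -0.684]]
side 597.4365719652852 [0.35148831 1.0634244  1.3106831 ] [[-0.983, -0.134, 0.127], [-0.184, 0.731, -0.657], [-0.005, -0.669, -0.744]]
wrist 356.8188141407716 [ 0.23535441 -0.47456824  0.37352351] [[0.307, -0.905, -0.295], [-0.952, -0.292, -0.093], [-0.002, 0.31, -0.951]]
{'time': 0.15, 'joint_positions': array([-1.25901794e+00,  1.26237123e-01, -4.03451628e-02,  1.40540441e+00,
       -2.62261249e-05,  1.57076168e+00]), 'joint_vel': array([ 0.00022666, -0.00192207,  0.00399565, -0.00062593, -0.00054392,
        0.00067738]), 'effort': array([-1.81898333e-03, -4.36272883e+01,  3.53150654e+01,  1.34561074e-02,
       -1.33649091e-04, -9.53407039e-06]), 'position': array([ 0.16095171, -0.49942443,  0.25272373]), 'orientation': array([[ 3.06784526e-01, -9.51778915e-01, -3.90108493e-04],
       [-9.51778250e-01, -3.06784773e-01,  1.12493259e-03],
       [-1.19036647e-03,  2.61848668e-05, -9.99999291e-01]]), 'wrist_force': array([-0.256104  , -0.26107211, -0.45688893]), 'ft_torque': array([ 0.00398526,  0.0342193 , -0.04410625]), 'opening': 0.08515566915322118}
```

View pics/scene0.png

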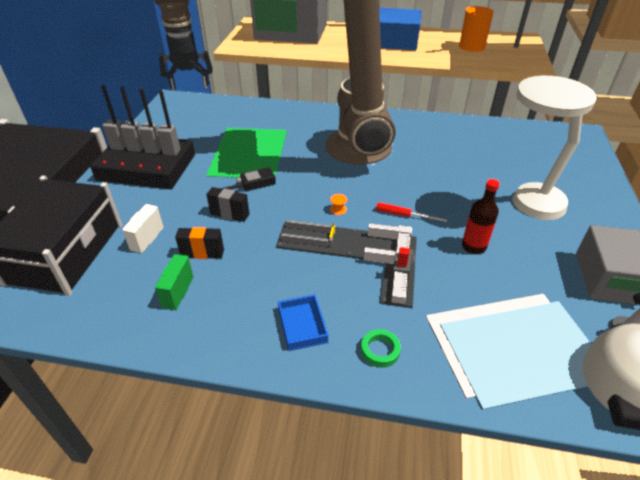

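View pics/side0.png

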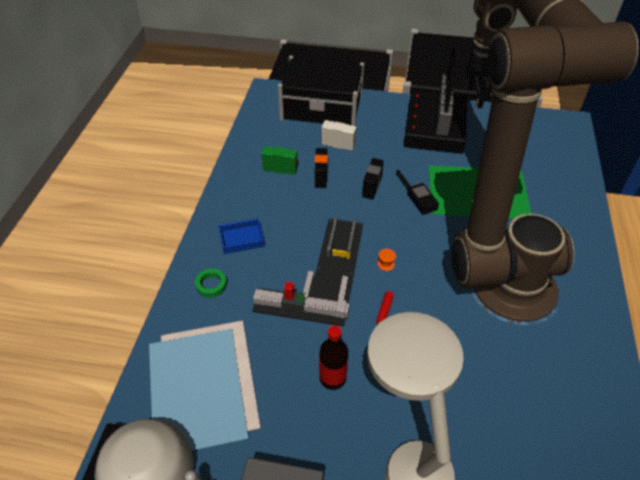

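Candidates in the scene picture: the orange-banded black block at (200,242), the grey-banded one at (228,204), a green block at (175,282) and a white one at (143,228). The orange-banded block at (200,242), side view (321,167), fits the description. The stand runs from (280,238) to the caliper at (400,255), and the bottle is at (482,220). Next I'll measure these and take a confirming crop.

```bash
cat > m.py <<'E'
from h import *
def rect(W,m):
    p=W[m]; p=p[~np.isnan(p[:,0])]
    r=cv2.minAreaRect((p[:,:2]*1000).astype(np.float32)); return len(p),np.round(r[0],1),np.round(r[1],1),round(r[2],1),np.round(np.percentile(p[:,2],[5,50,95]),4)
E
python3 - <<'E'
from m import *
for n in ['scene','side']:
    c=dict(np.load(n+'0.npz')); f=240/np.tan(np.radians(c['fovy'])/2); W=cloud(c,f)
    h=cv2.cvtColor(c['frame'],cv2.COLOR_RGB2HSV); H,S,V=[h[...,i].astype(int) for i in range(3)]
    X,Y,Z=W[...,0],W[...,1],W[...,2]
    tb=(X>.2)&(X<.9)&(Y>-.6)&(Y<.5)
    # tops of tall objects 70-82mm
    m=(tb&(Z>.068)&(Z<.084)).astype(np.uint8)
    k,l,s,_=cv2.connectedComponentsWithStats(m)
    for i in range(1,k):
        if s[i,4]>60: print(n,'top',s[i,:5],rect(W,l==i),h[l==i].mean(0).astype(int))
    for nm,mm in dict(orange=(H>5)&(H<18)&(S>150)&(V>100),red=((H<5)|(H>174))&(S>150)&(V>80),yellow=(H>20)&(H<35)&(S>150)&(V>80)).items():
        m=(tb&mm&(Z>.003)).astype(np.uint8); k,l,s,_=cv2.connectedComponentsWithStats(m)
        for i in range(1,k):
            if s[i,4]>15: print(n,nm,s[i,:5],rect(W,l==i))
    m=(tb&(Z>.005)&(Z<.011)&(S<110)).astype(np.uint8); k,l,s,_=cv2.connectedComponentsWithStats(m)
    for i in range(1,k):
        if s[i,4]>150: print(n,'plate',s[i,:5],rect(W,l==i))
    m=(tb&(Z>.027)&(Z<.048)&(S<110)).astype(np.uint8); k,l,s,_=cv2.connectedComponentsWithStats(m)
    for i in range(1,k):
        if s[i,4]>30: print(n,'mid',s[i,:5],rect(W,l==i))
a=cv2.imread('pics/scene0.png')[180:300,150:430]; b=cv2.imread('pics/side0.png')[130:330,230:440]
a=cv2.resize(a,(798,342),interpolation=2); cv2.imwrite('pics/c1.png',a)
cv2.imwrite('pics/c2.png',cv2.resize(b,(630,600),interpolation=2))
E
```

```text
scene top [161 142  19  11  80] (80, array([ 243.5, -559.3]), array([30.6, 55.1]), 37.7, array([0.0689, 0.0752, 0.0832])) [22 16 84]
scene top [206 187  41  17 384] (384, array([ 432. , -316.4]), array([113.2,  44.4]), 81.5, array([0.0701, 0.0739, 0.0771])) [64 24 81]
scene top [123 205  35  30 453] (453, array([ 571.3, -508.4]), array([ 43.8, 112.1]), 82.0, array([0.07  , 0.0739, 0.0769])) [ 26   9 247]
scene top [466 221  28  16 132] (132, array([464.1, 357.7]), array([65.8, 31.1]), 74.3, array([0.069 , 0.0756, 0.0829])) [ 22 218 128]
scene top [175 228  46  13 499] (499, array([ 601.4, -337.9]), array([ 40.5, 109.3]), 7.8, array([0.0694, 0.0742, 0.0769])) [ 59 111 117]
scene top [155 255  34  37 622] (622, array([ 738.7, -349.5]), array([ 40.6, 113.1]), 89.3, array([0.0704, 0.0744, 0.0768])) [ 66 197 189]
scene orange [331 195  16  20 129] (129, array([356.4, -15. ]), array([45. , 45.1]), 44.8, array([0.0039, 0.019 , 0.0399]))
scene orange [188 228  20  30 338] (338, array([ 602.2, -339.1]), array([41.4, 40.4]), 9.0, array([0.0089, 0.0495, 0.0761]))
scene red [487 179  12  13 124]
[... 4758 characters left out ...]
 (41, array([ 588.8, -286.2]), array([35. , 12.6]), 1.5, array([0.0299, 0.0399, 0.0468]))
side mid [408 183  29  27 389] (389, array([ 272.5, -280.4]), array([ 59.2, 114.7]), 28.2, array([0.0284, 0.0337, 0.0385]))
side mid [363 186  13   9  41] (41, array([ 434.8, -267.6]), array([37.8, 18.5]), 2.0, array([0.0281, 0.0382, 0.047 ]))
side mid [347 220   9  31  74] (74, array([460.5, -78.9]), array([124.1,   8.6]), 89.9, array([0.0272, 0.0299, 0.0353]))
side mid [327 230   7  23  57] (57, array([516.7, -46.7]), array([88.4,  8.5]), 88.9, array([0.028 , 0.0302, 0.0357]))
side mid [ 253  271   96   45 1291] (1291, array([559.4, 139.3]), array([250.5, 122.2]), 1.7, array([0.0296, 0.0373, 0.0463]))
```

View pics/c1.png

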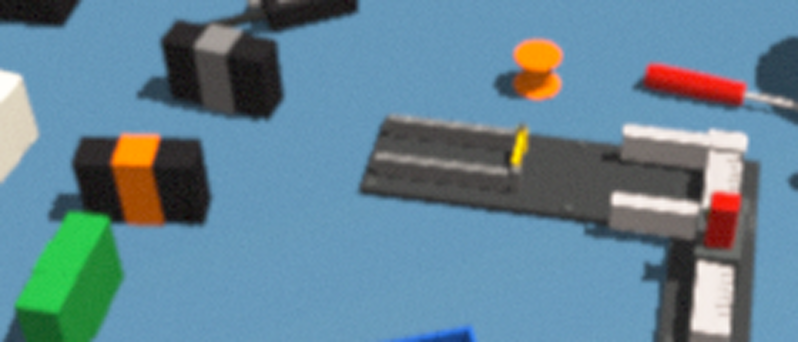

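The crop confirms the orange-banded pack at crop (140,180) and the grey one at (222,70). It also shows the lane with the yellow gate at (520,147), and the red grip at (722,220) with the jaws open. The pack is at about (0.599,-0.338), its long axis about 8.5° past world y. I'll move above it now and refine with the wrist camera.

>>> arm_command(
  rot=[
    [0,0,10],
    [0,0,10],
    [0,0,10],
    [0,0,10],
    [0,0,10],
    [0,0,10],
    [0,0,10],
    [0,0,10],
    [0,0,0],
    [0,0,0],
  ],
  xyz=[
    [5.4,2,0],
    [5.4,2,0],
    [5.4,2,0],
    [5.4,2,0],
    [5.4,2,0],
    [5.4,2,0],
    [5.4,2,0],
    [5.4,2,0],
    [0,0,0],
    [0,0,0],
  ],
  jaw=[1,1,1,1,1,1,1,1,1,1],
)

```text
time: 1.4
position: [0.6041, -0.3322, 0.2471]
orientation: [[0.984, 0.178, -0.007], [0.178, -0.984, 0.001], [-0.007, -0.002, -1.0]]
wrist_force: [-0.1, -0.4, -0.3]
opening: 0.0853
```

```bash
cat > w.py <<'E'
from m import *
def tops(n='wrist',lo=.06,hi=.09,amin=800):
    c,f=cam(n); W=cloud(c,f); m=((W[...,2]>lo)&(W[...,2]<hi)).astype(np.uint8)
    m=cv2.morphologyEx(m,cv2.MORPH_OPEN,np.ones((3,3)))
    k,l,s,_=cv2.connectedComponentsWithStats(m)
    for i in range(1,k):
        if s[i,4]>amin: print('top',s[i],rect(W,l==i),c['frame'][l==i].mean(0).astype(int))
    return c,W
def st():
    s=arm.sense(); R=s['orientation']; print('t',s['time'],'p',np.round(s['position'],4),'yaw',np.degrees(np.arctan2(R[1,0],R[0,0])).round(2),'z',R[:,2].round(4),'F',s['wrist_force'].round(2),'op',round(s['opening'],4))
E
python3 - <<'E'
from w import *
st(); c,W=tops(); save('w1.png',c['frame'])
E
```

```text
t 1.4 p [ 0.6041 -0.3322  0.2471] yaw 10.23 z [-7.e-03  6.e-04 -1.e+00] F [-0.15 -0.4  -0.32] op 0.0853
top [  80   97   73  141 7387] (7387, array([ 429. , -319.1]), array([109.7,  40. ]), 81.6, array([0.0654, 0.0764, 0.0778])) [87 86 89]
top [ 286  164   47  126 5537] (5537, array([ 596.3, -339.7]), array([ 38.5, 109.7]), 8.7, array([0.0749, 0.0764, 0.0777])) [124  96  46]
top [ 392  235  133   63 5592] (5592, array([ 733.1, -350.9]), array([ 39.2, 110.8]), 89.3, array([0.0667, 0.0761, 0.0774])) [ 44 194  93]
top [ 198  351  110   64 4207] (4207, array([ 570. , -510.4]), array([ 41.1, 104.4]), 81.5, array([0.0634, 0.0762, 0.0775])) [202 200 195]
top [  0 366  37  62 854] (854, array([ 322. , -582.1]), array([94.6, 28.7]), 71.7, array([0.0601, 0.0608, 0.0626])) [65 51 53]
```

Wrist fix: pack at (0.5965,-0.3395), yaw 8.7°. I'll align and descend.

>>> arm_command(
  rot=[
    [0,-0.4,-1.5],
    [0,0,0],
    [0,0,0],
    [0,0,0],
  ],
  xyz=[
    [-0.76,-0.73,0],
    [0,0,-5],
    [0,0,-4.3],
    [0,0,0],
  ],
  jaw=[1,1,1,1],
)

```text
time: 1.95
position: [0.59, -0.3446, 0.1557]
orientation: [[0.99, 0.138, 0.005], [0.138, -0.99, -0.002], [0.004, 0.003, -1.0]]
wrist_force: [0.1, -0.3, 0.8]
opening: 0.0855
```

Run:
```python
from w import *
st(); c,W=tops()
```

```text
t 1.95 p [ 0.59   -0.3446  0.1557] yaw 7.93 z [ 0.0046 -0.0023 -1.    ] F [ 0.11 -0.34  0.75] op 0.0855
top [    2    75    97   203 16178] (16178, array([ 429. , -319.3]), array([110.3,  41.2]), 81.8, array([0.0648, 0.0764, 0.0777])) [86 85 87]
top [  296   162    67   174 10942] (10942, array([ 596.4, -339.7]), array([ 38.8, 110. ]), 8.7, array([0.0749, 0.0764, 0.0775])) [124  98  46]
top [  443   254   191    82 11006] (11006, array([ 733.6, -351. ]), array([ 39.7, 111.1]), 89.3, array([0.0654, 0.0761, 0.0772])) [ 45 195  93]
```

>>> arm_command(
  rot=[
    [0,0.2,0.7],
    [0,0,0],
    [0,0,0],
    [0,0,0],
    [0,0,0],
  ],
  xyz=[
    [0.64,0.5,0],
    [0,0,0],
    [0,0,-4],
    [0,0,-3],
    [0,0,0],
  ],
  jaw=[1,1,1,1,1],
)

```text
time: 2.62
position: [0.6018, -0.3428, 0.098]
orientation: [[0.989, 0.15, 0.018], [0.15, -0.989, -0.012], [0.016, 0.015, -1.0]]
wrist_force: [-0.2, 0.0, -0.5]
opening: 0.0855
```

>>> arm_command(
  rot=[
    [0.7,1.0,0],
    [0,0,0],
    [0,0,0],
    [0,0,0],
  ],
  xyz=[
    [-0.54,0.31,0],
    [0,0,0],
    [0,0,-2],
    [0,0,0],
  ],
  jaw=[1,1,1,1],
)

```text
time: 3.12
position: [0.599, -0.3409, 0.0846]
orientation: [[0.989, 0.15, 0.007], [0.15, -0.989, -0.004], [0.006, 0.005, -1.0]]
wrist_force: [-0.1, -0.3, -0.4]
opening: 0.0855
```

Run:
```python
from w import *
st(); c,W=tops()
```

```text
t 3.125 p [ 0.599  -0.3409  0.0846] yaw 8.63 z [ 0.0069 -0.0035 -1.    ] F [-0.12 -0.32 -0.42] op 0.0855
top [  263   185   101   242 21878] (21878, array([ 596.5, -339.3]), array([ 38.8, 109.4]), 8.6, array([0.0748, 0.0764, 0.0774])) [116  90  37]
top [ 482  315  158  111 9766] (9766, array([ 715.5, -350.3]), array([39.5, 75.7]), 88.8, array([0.0628, 0.076 , 0.0771])) [ 42 183  86]
```

>>> arm_command(
  rot=[
    [0.2,0.4,0],
    [0,0,0],
    [0,0,0],
    [0,0,0],
    [0,0,0],
    [0,0,0],
    [0,0,0],
    [0,0,0],
  ],
  xyz=[
    [-0.25,0.1,-2.0],
    [0,0,0],
    [0,0,0],
    [0,0,0],
    [0,0,0],
    [0,0,0],
    [0,0,0],
    [0,0,0],
  ],
  jaw=[1,1,-1,-1,-1,-1,-1,-1],
  force=40,
)

```text
time: 4.18
position: [0.5979, -0.3409, 0.0674]
orientation: [[0.989, 0.15, 0.004], [0.15, -0.989, -0.003], [0.004, 0.003, -1.0]]
wrist_force: [-0.5, -0.3, -0.7]
opening: 0.0373
```

>>> arm_command(
  rot=[
    [0,0,0],
    [0,0,0],
    [0,0,0],
    [0,0,-2],
    [0,0,-2],
    [0,0,-2],
    [0,0,-2.6],
    [0,0,0],
    [0,0,0],
    [0,0,0],
  ],
  xyz=[
    [0,0,3],
    [0,0,3],
    [0,0,3],
    [-2.1,5,0],
    [-2.1,5,0],
    [-2.1,5,0],
    [-2.1,5,0],
    [-2,4,0],
    [0,0,0],
    [0,0,0],
  ],
  jaw=[-1,-1,-1,-1,-1,-1,-1,-1,-1,-1],
)

```text
time: 5.42
position: [0.4891, -0.0944, 0.1566]
orientation: [[1.0, -0.006, 0.002], [-0.006, -1.0, -0.0], [0.002, 0.0, -1.0]]
wrist_force: [0.2, 0.3, -2.1]
opening: 0.0378
```

```bash
cat > lane.py <<'E'
from w import *
def lane(c,f,W):
    X,Y,Z=W[...,0],W[...,1],W[...,2]
    st(); 
    # wall tops
    out=[]
    m0=(Z>.0255)&(Z<.0335)&(Y<-.025)&(Y>-.14)
    for lo,hi in((.445,.485),(.5,.54)):
        q=m0&(X>lo)&(X<hi); p=W[q]
        if len(p)<50: print('few',len(p)); continue
        p=p[abs(p[:,0]-np.median(p[:,0]))<.006]
        a=np.polyfit(p[:,1],p[:,0],1); print('wall',len(p),'x at y=-.081',np.polyval(a,-.081).round(4),'slope deg',np.degrees(-a[0]).round(2),'y range',np.percentile(p[:,1],[0.5,99.5]).round(4),'z',np.median(p[:,2]).round(4)); out.append(np.polyval(a,-.081))
    if len(out)==2: print('lane centre x',np.mean(out).round(4))
E
python3 - <<'E'
from lane import *
c,f=cam('wrist'); W=cloud(c,f); lane(c,f,W); save('w2.png',c['frame'])
Z=W[...,2]; m=(Z>.14)&(Z<.175); print(rect(W,m))
h=cv2.cvtColor(c['frame'],cv2.COLOR_RGB2HSV); y=(h[...,0]>20)&(h[...,0]<35)&(h[...,1]>150)&(h[...,2]>80)&(Z<.05); print('gate',rect(W,y))
E
```

```text
t 5.475 p [ 0.489  -0.0946  0.1566] yaw -0.35 z [ 1.9e-03  1.0e-04 -1.0e+00] F [-0.26  0.17 -2.18] op 0.0375
wall 492 x at y=-.081 0.4576 slope deg -3.73 y range [-0.0558 -0.025 ] z 0.0304
wall 511 x at y=-.081 0.5184 slope deg 2.78 y range [-0.0564 -0.0253] z 0.0303
lane centre x 0.488
(27715, array([489. , -83.4]), array([94.8, 62.1]), 73.3, array([0.1546, 0.1657, 0.1681]))
gate (5236, array([416.7,  -5.4]), array([174.5,  45.3]), 8.3, array([0.0049, 0.0403, 0.0416]))
```

View pics/w2.png

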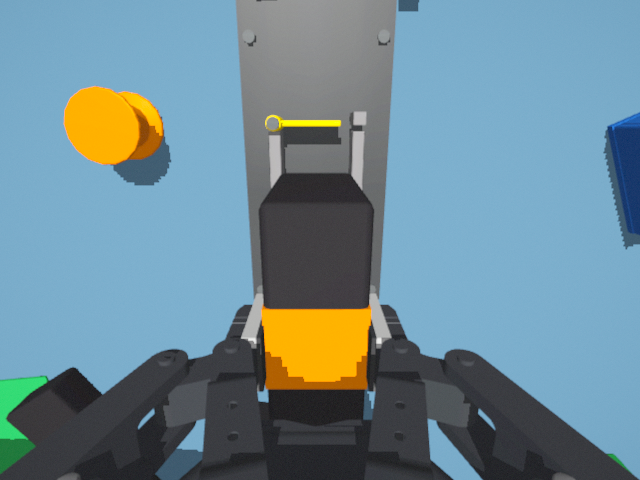

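The picture shows the orange-banded pack held at (317,300), the lane walls at (277,150) and (357,150), and the shut gate at (310,123) with its hinge at (272,123). Now I'll fit the stand's axis from the plate edges.

```bash
cat > fit.py <<'E'
from lane import *
def fit():
    c,f=cam('wrist'); W=cloud(c,f); X,Y,Z=W[...,0],W[...,1],W[...,2]; st()
    def edges(m,nm,y0,y1,x0=.4,x1=.58):
        L=[];R=[]
        for y in np.arange(y0,y1,.002):
            q=m&(abs(Y-y)<.001)&(X>x0)&(X<x1); x=X[q]
            if len(x)>15: L.append((y,np.percentile(x,1)));R.append((y,np.percentile(x,99)))
        for s,e in(('L',L),('R',R)):
            if len(e)<5: print(nm,s,'few');continue
            e=np.array(e); a=np.polyfit(e[:,0],e[:,1],1); r=abs(np.polyval(a,e[:,0])-e[:,1]); e=e[r<=np.percentile(r,80)]; a=np.polyfit(e[:,0],e[:,1],1)
            print(nm,s,len(e),'yaw',np.degrees(np.arctan(-a[0])).round(2),'x@-.08',np.polyval(a,-.08).round(4),'x@0',np.polyval(a,0).round(4),'y',e[:,0].min().round(3),e[:,0].max().round(3))
    edges((Z>.0045)&(Z<.012),'plate',-.09,.07)
    wt=(Z>.027)&(Z<.034)
    edges(wt,'wallL',-.056,-.026,.44,.49); edges(wt,'wallR',-.056,-.026,.495,.54)
    p=arm.sense()['position']
    tp=(Z>p[2]+.003)&(Z<p[2]+.016)
    edges(tp,'pack',p[1]+.013,p[1]+.05,p[0]-.035,p[0]+.035)
    q=tp&(abs(X-p[0])<.015)&(Y>p[1]); print('pack far end y',np.percentile(Y[q],99.5).round(4),'topz',np.median(Z[q]).round(4))
    h=cv2.cvtColor(c['frame'],cv2.COLOR_RGB2HSV); g=(h[...,0]>24)&(h[...,0]<35)&(h[...,1]>150)&(h[...,2]>80)&(Z>.02)&(Z<.036)&(X>.45)&(X<.54)
    if g.sum()>20: print('gate',rect(W,g))
    return c,W
E
python3 - <<'E'
from fit import *
fit()
E
```

```text
t 5.525 p [ 0.4892 -0.0949  0.1564] yaw -0.38 z [ 1.8e-03  1.0e-04 -1.0e+00] F [-0.81  0.17 -2.28] op 0.0373
plate L 61 yaw -0.61 x@-.08 0.4361 x@0 0.437 y -0.09 0.058
plate R 61 yaw 0.01 x@-.08 0.54 x@0 0.54 y -0.09 0.06
wallL L 10 yaw -0.5 x@-.08 0.4563 x@0 0.457 y -0.052 -0.028
wallL R 10 yaw -4.04 x@-.08 0.4611 x@0 0.4667 y -0.05 -0.028
wallR L 10 yaw 1.52 x@-.08 0.5136 x@0 0.5115 y -0.05 -0.028
wallR R 10 yaw 0.09 x@-.08 0.5202 x@0 0.52 y -0.052 -0.028
pack L 15 yaw -1.6 x@-.08 0.4691 x@0 0.4714 y -0.08 -0.046
pack R 15 yaw 0.89 x@-.08 0.5067 x@0 0.5055 y -0.08 -0.046
pack far end y -0.0385 topz 0.1657
gate (463, array([480. , -14.9]), array([ 9.2, 48.7]), 85.6, array([0.0307, 0.0322, 0.0354]))
```

The stand's yaw is about -0.3°. The lane centre is at x=0.488 and the pack is on it. The gate at y=-0.015 puts the stand origin at about (0.491, 0.060). Lowering.

>>> arm_command(
  rot=[
    [0,0,0],
    [0,0,0],
    [0,0,0],
  ],
  xyz=[
    [0,0.5,-3],
    [0,0,-2],
    [0,0,0],
  ],
  jaw=[-1,-1,-1],
)

```text
time: 5.9
position: [0.4911, -0.0928, 0.1053]
orientation: [[1.0, -0.011, 0.003], [-0.011, -1.0, -0.001], [0.003, 0.001, -1.0]]
wrist_force: [0.0, 0.3, -2.3]
opening: 0.0376
```

Run:
```python
from fit import *
fit()
```

```text
t 5.95 p [ 0.4916 -0.0929  0.1061] yaw -0.63 z [ 4.1e-03 -8.0e-04 -1.0e+00] F [-0.7  -0.16 -2.89] op 0.0374
plate L 57 yaw -0.69 x@-.08 0.4361 x@0 0.437 y -0.09 0.048
plate R 57 yaw 0.21 x@-.08 0.5404 x@0 0.5401 y -0.09 0.048
wallL L 11 yaw -0.77 x@-.08 0.4562 x@0 0.4573 y -0.054 -0.028
wallL R 11 yaw -5.19 x@-.08 0.4603 x@0 0.4676 y -0.052 -0.028
wallR L 9 yaw 7.65 x@-.08 0.5188 x@0 0.5081 y -0.048 -0.028
wallR R 9 yaw -0.92 x@-.08 0.5195 x@0 0.5208 y -0.05 -0.028
pack L 15 yaw -1.38 x@-.08 0.4713 x@0 0.4732 y -0.076 -0.044
pack R 15 yaw 0.41 x@-.08 0.5087 x@0 0.5081 y -0.078 -0.044
pack far end y -0.0367 topz 0.1143
gate (683, array([480. , -12.4]), array([48.7,  9.4]), 3.8, array([0.031 , 0.0324, 0.0353]))
```

>>> arm_command(
  rot=[
    [0,0.2,0.2],
    [0,0,0],
    [0,0,0],
    [0,0,0],
    [0,0,0],
  ],
  xyz=[
    [-0.25,0,0],
    [0,0,-1],
    [0,0,-1],
    [0,0,-0.6],
    [0,0,0],
  ],
  jaw=[-1,-1,-1,-1,-1],
)

```text
time: 6.58
position: [0.4903, -0.0938, 0.0802]
orientation: [[1.0, -0.009, 0.003], [-0.008, -1.0, -0.001], [0.003, 0.001, -1.0]]
wrist_force: [0.3, -0.4, -2.7]
opening: 0.0373
```

Run:
```python
from fit import *
fit()
```

```text
t 6.625 p [ 0.4904 -0.0939  0.0805] yaw -0.49 z [ 0.0035 -0.0015 -1.    ] F [-0.39  0.04 -2.68] op 0.0374
plate L 53 yaw -0.74 x@-.08 0.4361 x@0 0.4371 y -0.09 0.038
plate R 53 yaw 0.25 x@-.08 0.5404 x@0 0.5401 y -0.09 0.024
wallL L 12 yaw -0.8 x@-.08 0.4563 x@0 0.4574 y -0.056 -0.028
wallL R 12 yaw -8.37 x@-.08 0.4584 x@0 0.4702 y -0.056 -0.032
wallR L 12 yaw 13.95 x@-.08 0.5228 x@0 0.5029 y -0.056 -0.032
wallR R 12 yaw -0.3 x@-.08 0.52 x@0 0.5204 y -0.056 -0.028
pack L 15 yaw -1.32 x@-.08 0.4704 x@0 0.4723 y -0.077 -0.045
pack R 15 yaw 0.89 x@-.08 0.508 x@0 0.5067 y -0.079 -0.045
pack far end y -0.0378 topz 0.0893
gate (913, array([480.1, -12.4]), array([48.7,  9.4]), 3.7, array([0.0308, 0.0323, 0.0354]))
```

>>> arm_command(
  rot=[
    [0,0.2,0],
    [0,0,0],
    [0,0,0],
    [0,0,0],
  ],
  xyz=[
    [-0.15,0,-0.5],
    [0,0,0],
    [0,0,0],
    [0,0,0],
  ],
  jaw=[-1,-1,-1,-1],
)

```text
time: 7.12
position: [0.4893, -0.0938, 0.0759]
orientation: [[1.0, -0.008, 0.001], [-0.008, -1.0, -0.002], [0.001, 0.002, -1.0]]
wrist_force: [-0.4, -0.1, -3.2]
opening: 0.0376
```

Run:
```python
from fit import *
fit()
```

```text
t 7.175 p [ 0.4893 -0.0938  0.0759] yaw -0.48 z [ 0.001  -0.0017 -1.    ] F [ 0.09 -0.01 -2.63] op 0.0376
plate L 53 yaw -0.7 x@-.08 0.4361 x@0 0.4371 y -0.09 0.038
plate R 53 yaw 0.16 x@-.08 0.5404 x@0 0.5402 y -0.09 0.038
wallL L 12 yaw -0.07 x@-.08 0.4568 x@0 0.4568 y -0.056 -0.028
wallL R 12 yaw -9.86 x@-.08 0.4572 x@0 0.4711 y -0.056 -0.032
wallR L 12 yaw 8.85 x@-.08 0.519 x@0 0.5065 y -0.056 -0.032
wallR R 12 yaw -0.14 x@-.08 0.5201 x@0 0.5203 y -0.054 -0.028
pack L 15 yaw -1.35 x@-.08 0.4695 x@0 0.4714 y -0.077 -0.045
pack R 15 yaw 0.54 x@-.08 0.507 x@0 0.5062 y -0.079 -0.045
pack far end y -0.0377 topz 0.0849
gate (939, array([480. , -13.8]), array([ 9.9, 48.6]), 89.8, array([0.0309, 0.0324, 0.0352]))
```

The pack is in the lane: centre at stand (-0.003,-0.153), top at 0.085, and the gate is still shut. Now I'll slide it.

>>> arm_command(
  rot=[
    [0,0,0],
    [0,0,0],
    [0,0,0],
    [0,0,0],
    [0,0,0],
    [0,0,0],
    [0,0,0],
  ],
  xyz=[
    [0,1.5,-0.05],
    [0,2,0],
    [0,2,0],
    [0,2,0],
    [0,2,0],
    [0,1,0],
    [0,0,0],
  ],
  jaw=[-1,-1,-1,-1,-1,-1,-1],
)

```text
time: 8.05
position: [0.4904, 0.017, 0.0763]
orientation: [[1.0, -0.008, 0.005], [-0.008, -1.0, -0.004], [0.005, 0.004, -1.0]]
wrist_force: [0.4, 0.7, -2.4]
opening: 0.0376
```

Run:
```python
from fit import *
c,W=fit(); save('w3.png',c['frame'])
```

```text
t 8.1 p [0.4904 0.0167 0.0763] yaw -0.5 z [ 0.005  -0.0043 -1.    ] F [ 0.19  0.2  -1.82] op 0.0377
plate L 35 yaw -0.35 x@-.08 0.4361 x@0 0.4366 y -0.002 0.066
plate R 35 yaw -0.25 x@-.08 0.5402 x@0 0.5406 y -0.004 0.066
wallL L few
wallL R few
wallR L few
wallR R few
pack L 15 yaw -1.45 x@-.08 0.4677 x@0 0.4697 y 0.034 0.066
pack R 15 yaw 0.58 x@-.08 0.5091 x@0 0.5083 y 0.034 0.066
pack far end y 0.0731 topz 0.0853
```

View pics/w3.png

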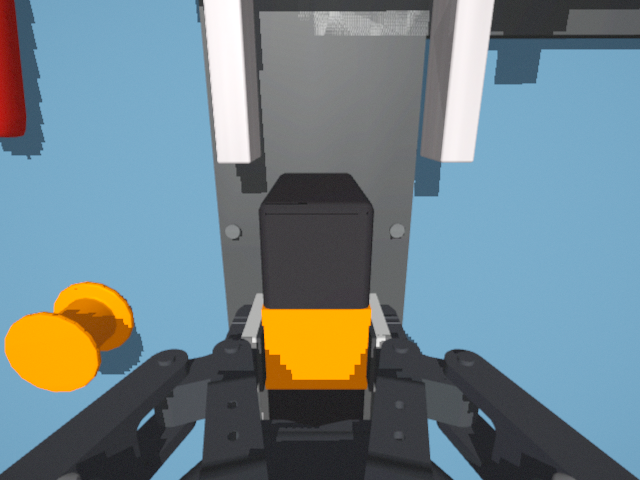

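The picture shows the pack at (317,260) past the gate, heading squarely between the fixed jaw (233,150) and the sliding jaw (455,150). The pack centre is at stand y ≈ -0.042. Continuing to the bed.

>>> arm_command(
  rot=[
    [0.2,0.3,0],
    [0,0,0],
    [0,0,0],
    [0,0,0],
    [0,0,0],
    [0,0,0],
    [0,0,0],
  ],
  xyz=[
    [-0.05,1.5,0],
    [0,2,-0.05],
    [0,2,0],
    [0,1.5,0],
    [0,0.5,0],
    [0,0,0],
    [0,0,0],
  ],
  jaw=[-1,-1,-1,-1,-1,-1,-1],
)

```text
time: 8.98
position: [0.4893, 0.0936, 0.0755]
orientation: [[1.0, -0.013, -0.003], [-0.013, -1.0, -0.001], [-0.003, 0.001, -1.0]]
wrist_force: [-0.1, 0.4, -2.0]
opening: 0.0373
```

```bash
cat > ev.py <<'E'
from fit import *
def ev(n='scene',tag=None):
    c,f=cam(n); W=cloud(c,f); X,Y,Z=W[...,0],W[...,1],W[...,2]
    h=cv2.cvtColor(c['frame'],cv2.COLOR_RGB2HSV); H,S,V=[h[...,i].astype(int) for i in range(3)]
    r=((H<5)|(H>174))&(S>150)&(V>60)&(abs(X-.55)<.12)&(abs(Y-.17)<.05)&(Z>.04); print('red',rect(W,r) if r.sum()>5 else r.sum())
    g=(H>20)&(H<35)&(S>150)&(V>70)&(X>.4)&(X<.56)&(Y>-.05)&(Y<.09)&(Z>.003)&(Z<.05); print('gate',rect(W,g) if g.sum()>5 else g.sum())
    if tag: save(tag,c['frame'])
    return c,W
E
python3 - <<'E'
from ev import *
fit(); ev(); ev('side')
E
```

```text
t 9.025 p [0.4893 0.0935 0.0755] yaw -0.75 z [-0.0026 -0.0011 -1.    ] F [-0.43  0.06 -2.66] op 0.0375
plate L 14 yaw 4.19 x@-.08 0.4551 x@0 0.4493 y -0.012 0.064
plate R 14 yaw -15.28 x@-.08 0.502 x@0 0.5238 y -0.008 0.068
wallL L few
wallL R few
wallR L few
wallR R few
pack L 15 yaw -1.51 x@-.08 0.4646 x@0 0.4668 y 0.111 0.143
pack R 15 yaw 0.31 x@-.08 0.5081 x@0 0.5077 y 0.109 0.143
pack far end y 0.1497 topz 0.0845
red (185, array([593.8, 176.4]), array([23.8, 23.2]), 89.6, array([0.0513, 0.0798, 0.0949]))
gate (46, array([485.1, -15.6]), array([12.7, 43.8]), 85.9, array([0.006 , 0.0253, 0.033 ]))
red (149, array([590.3, 177.3]), array([26.4, 27.8]), 89.7, array([0.0534, 0.0874, 0.0967]))
gate 3
```

>>> arm_command(
  rot=[
    [0,0,0.4],
    [0,0,0],
    [0,0,0],
    [0,0,0],
  ],
  xyz=[
    [0,0.6,-0.05],
    [0,0,0],
    [-0.5,0,0],
    [0,0,0],
  ],
  jaw=[-1,-1,-1,-1],
)

```text
time: 9.62
position: [0.4843, 0.0993, 0.0754]
orientation: [[1.0, -0.007, -0.002], [-0.007, -1.0, -0.001], [-0.002, 0.001, -1.0]]
wrist_force: [-0.5, 0.1, -0.2]
opening: 0.0373
```

Run:
```python
from ev import *
c,W=fit(); ev(); save('w4.png',c['frame'])
```

```text
t 9.675 p [0.4843 0.0993 0.0754] yaw -0.39 z [-0.0018 -0.0014 -1.    ] F [-0.34 -0.3  -0.65] op 0.0375
plate L 15 yaw -55.84 x@-.08 0.3222 x@0 0.4401 y -0.004 0.068
plate R 15 yaw -20.11 x@-.08 0.4886 x@0 0.5178 y -0.004 0.068
wallL L few
wallL R few
wallR L few
wallR R few
pack L 15 yaw -1.39 x@-.08 0.4597 x@0 0.4617 y 0.116 0.148
pack R 15 yaw 0.71 x@-.08 0.5044 x@0 0.5034 y 0.114 0.148
pack far end y 0.1554 topz 0.0845
red (183, array([593.2, 176.3]), array([22. , 24.1]), 5.6, array([0.0512, 0.0798, 0.0947]))
gate (45, array([484.4, -15.1]), array([11.3, 47.1]), 86.3, array([0.0064, 0.0266, 0.0329]))
```

View pics/w4.png

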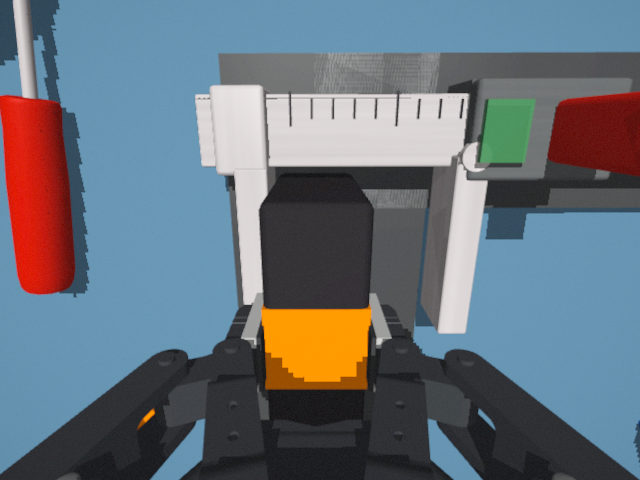

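The picture shows the pack at (317,250) between the fixed jaw (255,240) and the open sliding jaw (455,240), just short of the beam. The red grip is at (600,130). The scene camera sees the gate shut at y≈-0.015. I'll release and lift.

>>> arm_command(
  rot=[
    [0,0,0],
    [0,0,0],
    [0,0,0],
    [0,0,0],
    [0,0,0],
    [0,0,0],
    [0,0,0],
    [0,0,0],
    [0,0,0],
  ],
  xyz=[
    [0,0,0],
    [0,0,0],
    [0,0,0],
    [0,0,3],
    [0,0,4],
    [0,0,4],
    [0,0,0],
    [0,0,0],
    [0,0,0],
  ],
  jaw=[0.3,0.3,0.3,0.3,0.3,0.3,0.3,0.3,0.3],
)

```text
time: 10.85
position: [0.484, 0.0991, 0.187]
orientation: [[1.0, -0.007, -0.003], [-0.007, -1.0, -0.002], [-0.003, 0.002, -1.0]]
wrist_force: [-1.0, 0.2, -0.8]
opening: 0.0551
```

```bash
cat > g.py <<'E'
from ev import *
def g(tag=None):
    c,f=cam('wrist'); W=cloud(c,f); X,Y,Z=W[...,0],W[...,1],W[...,2]; st()
    h=cv2.cvtColor(c['frame'],cv2.COLOR_RGB2HSV); H,S,V=[h[...,i].astype(int) for i in range(3)]
    r=((H<5)|(H>174))&(S>150)&(V>60)&(Y>.13)&(X>.48)&(Z>.04)
    if r.sum()>30: print('red all',rect(W,r)); t=r&(Z>.09); print('red top',rect(W,t) if t.sum()>20 else 0)
    p=(Z>.079)&(Z<.089)&(X<.53)&(X>.44)&(Y>.03)&(Y<.18)&~r; print('pack',rect(W,p) if p.sum()>50 else 0)
    b=(Z>.0405)&(Z<.048)&(Y<.155)&(Y>.08)
    for lo,hi in((.43,.475),(.485,.57)):
        q=b&(X>lo)&(X<hi)
        if q.sum()>50:print('blade',rect(W,q), 'x1,x99',np.percentile(X[q],[1,99]).round(4))
    if tag: save(tag,c['frame'])
    return c,W
E
python3 - <<'E'
from g import *
g(); ev(); ev('side')
E
```

```text
t 10.9 p [0.4839 0.0991 0.1868] yaw -0.41 z [-0.0035 -0.0017 -1.    ] F [-0.72 -0.45  0.39] op 0.0552
red all (2607, array([586.7, 176.8]), array([22.3, 24.9]), 0.1, array([0.0576, 0.0942, 0.0961]))
red top (1681, array([586.8, 175.9]), array([23.1, 22. ]), 89.9, array([0.0924, 0.095 , 0.0962]))
pack (8897, array([482.6, 100.9]), array([109. ,  38.6]), 89.9, array([0.083 , 0.0844, 0.0855]))
blade (1540, array([456. , 118.2]), array([74.2, 17.5]), 87.8, array([0.0433, 0.0444, 0.0455])) x1,x99 [0.4482 0.4608]
blade (1856, array([521.9, 118. ]), array([73.6, 68.6]), 89.5, array([0.0428, 0.0442, 0.0455])) x1,x99 [0.5418 0.5558]
red (185, array([592.4, 176.3]), array([25.1, 23.9]), 0.1, array([0.0519, 0.082 , 0.0951]))
gate (46, array([478.5, -15. ]), array([11.6, 56.1]), 85.2, array([0.0067, 0.0258, 0.0328]))
red (151, array([590.5, 177. ]), array([27.7, 27.3]), 2.2, array([0.0515, 0.0868, 0.0978]))
gate (52, array([482.1, -12.7]), array([44. ,  9.9]), 0.0, array([0.0154, 0.0243, 0.0325]))
```

The pack is at (0.4826,0.1009), square. The grip is at (0.587,0.1765) and the jaw face at x≈0.542. I'll push the grip with shut fingers from its +x side.

>>> arm_command(
  rot=[
    [0,0,0],
    [0,0,0],
    [0,0,0],
    [0,0,0],
    [0,0,0],
    [0,0,0],
    [0,0,0],
    [0,0,0],
    [0,0,0],
  ],
  xyz=[
    [5,2.6,0],
    [5,2.6,0],
    [5,2.5,0],
    [0,0,0],
    [0,0,0],
    [0,0,-4],
    [0,0,-2],
    [0,0,0],
    [0,0,0],
  ],
  jaw=[-1,-1,-1,-1,-1,-1,-1,-1,-1],
)

```text
time: 12.12
position: [0.6321, 0.1753, 0.1234]
orientation: [[1.0, -0.009, -0.009], [-0.009, -1.0, -0.004], [-0.009, 0.004, -1.0]]
wrist_force: [0.3, 0.3, 0.1]
opening: -0.0002
```

Run:
```python
from g import *
g('w5.png')
```

```text
t 12.175 p [0.6322 0.1754 0.1235] yaw -0.53 z [-0.0091 -0.0037 -1.    ] F [ 0.99 -0.13 -0.46] op -0.0001
red all (3773, array([588.1, 176.4]), array([24.1, 21.5]), 89.9, array([0.0558, 0.0935, 0.096 ]))
red top (2154, array([588.1, 176.4]), array([24.1, 21.5]), 89.9, array([0.0919, 0.0951, 0.0962]))
pack (8373, array([482.8, 114.1]), array([84.3, 40.6]), 90.0, array([0.0811, 0.0845, 0.0855]))
blade (216, array([460.1, 154.1]), array([27.1,  8.7]), 21.0, array([0.0422, 0.0445, 0.0455])) x1,x99 [0.4485 0.4722]
blade (2342, array([527.2, 124.7]), array([69.5, 76.5]), 12.0, array([0.0414, 0.0444, 0.0468])) x1,x99 [0.4954 0.5564]
```

>>> arm_command(
  rot=[
    [0.2,-0.5,0],
    [0,0,0],
    [0,0,0],
    [0,0,0],
  ],
  xyz=[
    [0.2,0.1,-2.5],
    [0,0,-1.8],
    [0,0,0],
    [0,0,0],
  ],
  jaw=[-1,-1,-1,-1],
)

```text
time: 12.68
position: [0.6358, 0.1766, 0.0844]
orientation: [[1.0, -0.009, 0.006], [-0.009, -1.0, 0.002], [0.006, -0.002, -1.0]]
wrist_force: [-0.2, -0.1, -1.1]
opening: -0.0003
```

Run:
```python
from g import *
g('w6.png')
```

```text
t 12.725 p [0.6358 0.1766 0.0843] yaw -0.54 z [ 0.0061  0.0016 -1.    ] F [-0.46 -0.02 -0.26] op 0.0001
red all (5696, array([588.3, 177.9]), array([29.9, 25. ]), 76.4, array([0.0542, 0.0869, 0.0959]))
red top (2556, array([591. , 178.8]), array([28.5, 21.5]), 7.3, array([0.0912, 0.095 , 0.0962]))
pack (1698, array([501.2, 129.5]), array([50.9, 10.6]), 79.2, array([0.0794, 0.0831, 0.0852]))
blade (2031, array([518.5, 123.9]), array([62.2, 67. ]), 90.0, array([0.0412, 0.0444, 0.0474])) x1,x99 [0.4919 0.5515]
```

View pics/w6.png

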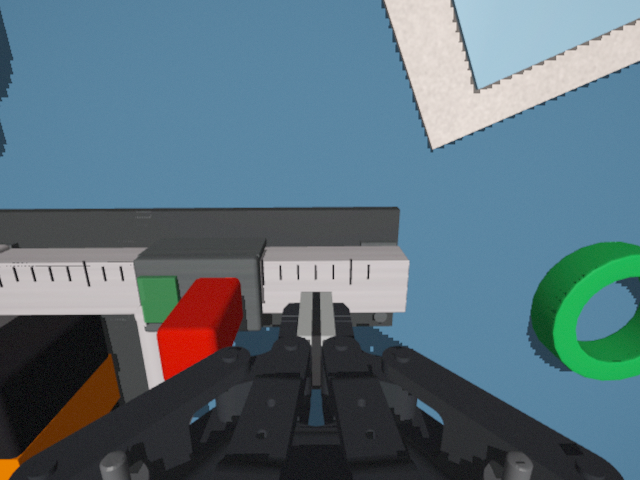

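The picture shows the shut fingers at (317,310) just to the +x side of the red grip (200,330). Pushing gently now.

>>> arm_command(
  rot=[
    [0,0.3,0],
    [0,0,0],
    [0,0,0],
    [0,0,0],
    [0,0,0],
    [0,0,0],
  ],
  xyz=[
    [0,0,0.5],
    [-1,0,0],
    [-1,0,0],
    [-0.7,0,0],
    [-0.7,0,0],
    [0,0,0],
  ],
  jaw=[-1,-1,-1,-1,-1,-1],
)

```text
time: 13.48
position: [0.6011, 0.1768, 0.0914]
orientation: [[1.0, -0.009, 0.005], [-0.01, -1.0, 0.002], [0.005, -0.002, -1.0]]
wrist_force: [-0.6, -0.4, -0.4]
opening: -0.0001
```

Run:
```python
from g import *
g(); ev()
```

```text
t 13.525 p [0.6011 0.1768 0.0914] yaw -0.55 z [ 0.005   0.0021 -1.    ] F [ 0.05 -0.95 -0.57] op -0.0002
red all (4062, array([575.6, 181. ]), array([22.8, 17.4]), 2.2, array([0.0542, 0.0891, 0.0959]))
red top (1965, array([575.6, 181. ]), array([22.8, 17.4]), 2.2, array([0.0913, 0.095 , 0.0961]))
pack (6198, array([483.3, 132.4]), array([48.5, 39. ]), 87.4, array([0.0807, 0.0843, 0.0852]))
blade (364, array([459.1, 153.8]), array([27.8, 11.1]), 25.9, array([0.0425, 0.0445, 0.0456])) x1,x99 [0.4485 0.473 ]
blade (1661, array([515. , 124.1]), array([58. , 61.7]), 0.0, array([0.0414, 0.0444, 0.0471])) x1,x99 [0.4903 0.5438]
red (9, array([598. , 153.2]), array([ 4.5, 35. ]), 39.5, array([0.0628, 0.22  , 0.2349]))
gate (50, array([486.5, -15.8]), array([12.4, 44.8]), 86.6, array([0.0065, 0.0248, 0.0339]))
```

>>> arm_command(
  rot=[
    [0,0,0],
    [0,0,0],
    [0,0,0],
    [0,0,0],
    [0,0,0],
  ],
  xyz=[
    [-0.6,0,0],
    [-0.6,0,0],
    [-0.6,0,0],
    [-0.4,0,0],
    [0,0,0],
  ],
  jaw=[-1,-1,-1,-1,-1],
)

```text
time: 14.2
position: [0.5794, 0.1769, 0.0915]
orientation: [[1.0, -0.01, 0.008], [-0.01, -1.0, 0.002], [0.008, -0.002, -1.0]]
wrist_force: [3.5, -0.2, -1.6]
opening: 0.0001
```

Run:
```python
from g import *
g()
```

```text
t 14.25 p [0.5794 0.1769 0.0915] yaw -0.57 z [ 0.0075  0.0024 -1.    ] F [ 1.78  0.59 -1.31] op -0.0003
red all (4056, array([553.6, 180.3]), array([19.9, 21.9]), 87.5, array([0.0542, 0.0891, 0.0959]))
red top (1969, array([553.7, 181.1]), array([17.8, 22. ]), 88.7, array([0.0913, 0.095 , 0.0962]))
pack (3984, array([483.4, 139.7]), array([33.1, 38.8]), 89.2, array([0.0803, 0.0842, 0.0852]))
blade (423, array([458.7, 152.9]), array([30.1, 13.2]), 28.9, array([0.0429, 0.0445, 0.0455])) x1,x99 [0.4486 0.4741]
blade (1418, array([510.9, 124.8]), array([35.6, 70.2]), 13.4, array([0.0415, 0.0444, 0.0468])) x1,x99 [0.4885 0.5222]
```

>>> arm_command(
  rot=[
    [0,0,0],
    [0,0,0],
    [0,0,0],
  ],
  xyz=[
    [-0.3,0,0],
    [-0.3,0,0],
    [0,0,0],
  ],
  jaw=[-1,-1,-1],
)

```text
time: 14.62
position: [0.5734, 0.177, 0.0915]
orientation: [[1.0, -0.01, 0.008], [-0.01, -1.0, 0.002], [0.008, -0.002, -1.0]]
wrist_force: [3.7, -0.3, -2.2]
opening: 0.0006
```

Run:
```python
from g import *
g()
```

```text
t 14.675 p [0.5734 0.177  0.0915] yaw -0.58 z [ 0.0077  0.0023 -1.    ] F [ 2.98  0.79 -1.69] op 0.0001
red all (4056, array([547.8, 181. ]), array([22.8, 17.3]), 2.1, array([0.0542, 0.0892, 0.0959]))
red top (1962, array([547.8, 181. ]), array([22.8, 17.3]), 2.1, array([0.0914, 0.095 , 0.0962]))
pack (3378, array([478.7, 148.3]), array([46.1, 24.6]), 29.6, array([0.0802, 0.0841, 0.0852]))
blade (441, array([458.2, 152.7]), array([31. , 13.3]), 30.3, array([0.0428, 0.0444, 0.0456])) x1,x99 [0.4486 0.4738]
blade (1306, array([508. , 127.5]), array([29.7, 64.6]), 14.9, array([0.0427, 0.0444, 0.0467])) x1,x99 [0.4874 0.5162]
```

>>> arm_command(
  rot=[
    [0,0,0],
    [0,0,0],
  ],
  xyz=[
    [-0.2,0,0],
    [0,0,0],
  ],
  jaw=[-1,-1],
)

```text
time: 14.92
position: [0.5716, 0.177, 0.0915]
orientation: [[1.0, -0.01, 0.008], [-0.01, -1.0, 0.002], [0.008, -0.002, -1.0]]
wrist_force: [3.0, 1.1, -1.5]
opening: -0.0002
```

>>> arm_command(
  rot=[
    [0,0,0],
    [0,0,0],
  ],
  xyz=[
    [-0.1,0,0],
    [0,0,0],
  ],
  jaw=[-1,-1],
)

```text
time: 15.18
position: [0.5714, 0.177, 0.0915]
orientation: [[1.0, -0.01, 0.01], [-0.01, -1.0, 0.002], [0.01, -0.002, -1.0]]
wrist_force: [3.4, -0.2, -1.9]
opening: -0.0002
```

Run:
```python
from g import *
g('w7.png')
```

```text
t 15.225 p [0.5714 0.1769 0.0915] yaw -0.59 z [ 0.0097  0.0022 -1.    ] F [ 4.71  0.55 -1.72] op 0.0005
red all (4064, array([545.9, 181. ]), array([22.3, 17.2]), 0.8, array([0.0543, 0.0892, 0.0959]))
red top (1975, array([545.9, 181. ]), array([22.3, 17.2]), 0.8, array([0.0911, 0.095 , 0.0961]))
pack (3264, array([477.4, 148.4]), array([46.5, 24. ]), 29.4, array([0.0803, 0.0841, 0.0852]))
blade (472, array([459.3, 153.1]), array([29.1, 12.2]), 27.9, array([0.0419, 0.0444, 0.0469])) x1,x99 [0.4488 0.4742]
blade (1301, array([506.6, 127.6]), array([28.3, 63.7]), 14.3, array([0.0426, 0.0444, 0.0466])) x1,x99 [0.4873 0.5145]
```

>>> arm_command(
  rot=[
    [0,0,0],
    [0,0,0],
  ],
  xyz=[
    [-0.2,0,0],
    [0,0,0],
  ],
  jaw=[-1,-1],
)

```text
time: 15.48
position: [0.5712, 0.177, 0.0916]
orientation: [[1.0, -0.011, 0.013], [-0.011, -1.0, 0.002], [0.013, -0.002, -1.0]]
wrist_force: [2.7, 0.1, -1.3]
opening: -0.0
```

>>> arm_command(
  rot=[
    [0,0,0],
  ],
  xyz=[
    [-0.15,0,0],
  ],
  jaw=[-1],
)

```text
time: 15.6
position: [0.571, 0.177, 0.0918]
orientation: [[1.0, -0.011, 0.016], [-0.011, -1.0, 0.002], [0.016, -0.002, -1.0]]
wrist_force: [10.8, -0.1, -8.0]
opening: -0.0003
```

Run:
```python
from g import *
g('w8.png')
```

```text
t 15.65 p [0.5711 0.177  0.0917] yaw -0.63 z [ 0.0161  0.0019 -0.9999] F [ 9.15  0.41 -6.22] op -0.0004
red all (4040, array([545.7, 180.9]), array([22. , 17.7]), 2.4, array([0.0541, 0.0892, 0.0959]))
red top (1958, array([545.7, 180.9]), array([22. , 17.7]), 2.4, array([0.0915, 0.095 , 0.0961]))
pack (3235, array([477.4, 148.6]), array([45.5, 23.5]), 29.0, array([0.0802, 0.0841, 0.0852]))
blade (473, array([458.6, 152.9]), array([30.5, 12.7]), 28.1, array([0.0422, 0.0444, 0.0465])) x1,x99 [0.4487 0.4743]
blade (1301, array([506.4, 127.8]), array([28. , 63.3]), 14.4, array([0.0423, 0.0444, 0.0468])) x1,x99 [0.4866 0.5144]
```

The push force rose from about 3–4 N to 10.8 N with no further motion, and the gap is about 38–39 mm, so the pack is clamped. I'll back off, lift clear and inspect.

>>> arm_command(
  rot=[
    [0,0,0],
    [0,0,0],
    [0,0,0],
    [0,0,0],
    [0,0,0],
    [0,0,0],
    [0,0,0],
    [0,0,0],
    [0,0,0],
  ],
  xyz=[
    [1.0,0,0],
    [2.0,0,0],
    [0,0,4],
    [0,0,4],
    [0,0,4],
    [-4,-4,0],
    [-4,-4,0],
    [0,0,0],
    [0,0,0],
  ],
  jaw=[-1,-1,-1,-1,-1,-1,-1,-1,-1],
)

```text
time: 16.77
position: [0.5149, 0.0951, 0.2138]
orientation: [[1.0, -0.009, -0.0], [-0.009, -1.0, 0.002], [-0.0, -0.002, -1.0]]
wrist_force: [1.0, 0.0, -0.8]
opening: 0.0003
```

Run:
```python
from g import *
c,W=g('w9.png'); ev('scene'); ev('side')
X,Y,Z=W[...,0],W[...,1],W[...,2]
# edge lines in stand: pack right/left edges, blade outer edges per y
def line(m,nm,pc):
    e=[]
    for y in np.arange(.09,.15,.002):
        q=m&(abs(Y-y)<.001)
        if q.sum()>6: e.append((y,np.percentile(X[q],pc)))
    if len(e)<6: print(nm,'few',len(e)); return
    e=np.array(e); a=np.polyfit(e[:,0],e[:,1],1); r=abs(np.polyval(a,e[:,0])-e[:,1]); e=e[r<=np.percentile(r,80)]; a=np.polyfit(e[:,0],e[:,1],1)
    print(nm,'tilt rad',(-a[0]).round(4),'x@.12',np.polyval(a,.12).round(4),len(e))
pk=(Z>.080)&(Z<.089)&(X>.44)&(X<.52); line(pk,'packL',1); line(pk,'packR',99)
bl=(Z>.0415)&(Z<.0465); line(bl&(X>.44)&(X<.466),'fixL',2); line(bl&(X>.496)&(X<.53),'slideR',98); line(bl&(X>.496)&(X<.53),'slideL',2)
q=pk; print('pack centre y ext',np.percentile(Y[q],[.5,99.5]).round(4))
```

```text
t 16.825 p [0.5149 0.0952 0.2137] yaw -0.51 z [-4.0e-04  1.4e-03 -1.0e+00] F [-0.13 -0.33 -0.5 ] op 0.0003
red all (1400, array([547.2, 177.4]), array([25.8, 26.6]), 89.4, array([0.0796, 0.095 , 0.0964]))
red top (1285, array([544.9, 176.2]), array([23.3, 21.8]), 89.4, array([0.0933, 0.0951, 0.0964]))
pack (7450, array([481.4, 100. ]), array([ 38.9, 110.1]), 0.5, array([0.083 , 0.0845, 0.0856]))
blade (712, array([460.4, 118.1]), array([74.1, 26.5]), 88.5, array([0.0432, 0.0444, 0.0455])) x1,x99 [0.4481 0.4687]
blade (1531, array([502.4, 118.6]), array([28. , 75.5]), 4.9, array([0.0432, 0.0444, 0.0457])) x1,x99 [0.5002 0.5144]
red (177, array([550.4, 176.7]), array([23.3, 24.3]), 1.4, array([0.0504, 0.0793, 0.0949]))
gate (43, array([484.6, -15.1]), array([11. , 45.5]), 85.8, array([0.0087, 0.0269, 0.0341]))
red (149, array([547.6, 175.3]), array([24. , 31.6]), 10.9, array([0.0521, 0.0851, 0.0974]))
gate (91, array([480.1, -23.5]), array([33.8, 46.4]), 88.4, array([0.0095, 0.0238, 0.0346]))
packL tilt rad -0.0118 x@.12 0.4629 24
packR tilt rad 0.0095 x@.12 0.5002 24
fixL tilt rad -0.0024 x@.12 0.4484 24
slideR tilt rad 0.0098 x@.12 0.5141 24
slideL tilt rad 0.0133 x@.12 0.5007 24
pack centre y ext [0.0467 0.1546]
```

View pics/w9.png

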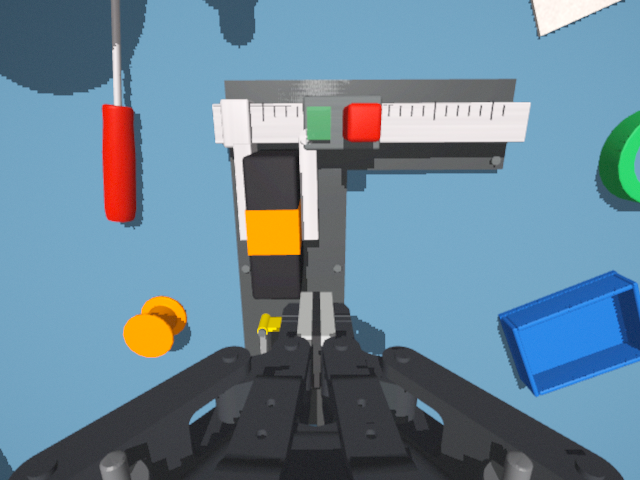

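The picture shows the pack at (273,225) touching both jaws, the beam above it, and the yellow gate shut at (268,324). The jaw outer edges put the gap at about 37.7 mm and the jaw tilt at about 0.01 rad. Handing in.

```bash
python3 -c "
from workcell import ticket; print(ticket.job_done())"
```

```text
the job is handed in; nothing more can be done
None
```

The orange-banded pack is clamped between the caliper jaws with the gate shut behind it, and I handed the job in at about 17 s. The hand-in gave no verdict.

I stood the pack in the entry lane and slid it through the gate until it was about 5 mm short of the beam. I then let go and closed the sliding jaw by pushing the red grip with shut fingers. I stopped when the push force rose from about 3–4 N to about 11 N with no further movement.

**Last checks:**
- **Pack:** upright, with its centre at about 40 mm along the stand and square to within about 0.01 rad.
- **Jaw gap:** about 37.7 mm.
- **Jaw tilt:** about 0.01 rad.
- **Gate:** the scene camera saw it shut. One side-camera fit of the gate came out blurred and about 8 mm off. I put that down to depth noise, because the wrist picture also showed it shut.
- **Contact force:** I could not measure the force of each jaw on the pack. I judged contact from the gap and the rise in push force.
- **Other items:** I did not re-measure the grey-banded pack or the bottle at the end, but the arm stayed away from both throughout.

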